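Lay the thick brass bar in the V-rest

ROBOT

A 7-joint arm with a two-finger parallel gripper is mounted at the origin on a cart in front of the work surface, level with it; the furniture and walls round the work are solid. World frame = base frame: x ahead of the robot, y to its left, z up, the work surface at z = 0. Lengths are in mm, angles in rad, forces in N, time in s.
With the tool pointing down it reaches from about 400 to 875 mm from the base axis. Payload 4.4 kg.
Tool frame: the origin (TCP) lies at the very end of the fingers, on their centre line; the grasp point (between the pads) lies 19 mm behind it (ctrl.grip_depth is the distance from the TCP to the grasp point, in mm); z points along the fingers, x is the direction in which the jaws open and shut, and the axes are right-handed (so a half turn about z gives the same grasp; the last joint's range is limited). The gripper opens to 85 mm and grips with 20 to 120 N. Pads are 22 mm wide; open, the fingers measure 114 mm over their backs; the gripper's body (76 mm by 85 mm) begins 54 mm behind the grasp point. The pads swing forward as they close: fully open they stand 13 mm farther back than shut.
Start: joints at [1.146, 0.628, 0.038, 1.517, -0.027, 0.996, -0.02], TCP at [228.276, -608.611, 231.313] pointing down, gripper open.
Joint ranges: [-3.06, 3.06], [-0.37, 2.12], [-1.25, 1.32], [0.18, 2.47], [-1.1, 4.24], [0.23, 1.98], [-2.94, 2.94]. Speed limits (rad/s): [2.57, 2.57, 3.14, 3.14, 3.14, 3.14, 3.14].

INTERFACE

Orientations are given as [roll, pitch, yaw] about the fixed x, y, z axes, in that order (R = Rz(yaw) Ry(pitch) Rx(roll)).
In Python, from cell import ctrl gives the robot as it stands.
- The arm moves only by the shell command python3 -m creep 'ROWS'. ROWS is JSON, a list of rows, each an object with "hand": the opening, from 0 (shut) to 1 (fully open); "travel": the shift along the tool's x, y, z in cm, a list of three; "angular": the turn, a rotation vector about the tool's x, y, z in degrees, a list of three. In form: [{"hand": hand, "travel": [tx, ty, tz], "angular": [rx, ry, rz]}, ...]. A call has 1 to 20 rows; each row is the pose to reach, as a shift and turn from the pose measured when the call began, along the tool's axes at that moment; what a row does not reach only later rows make up. A row lasts 1/10 s, in which the tool goes at most 50 mm and 8.59 degrees, less where a joint would pass 70% of its speed; a pose out of reach is approached as far as the arm can. A call with a gripper value outside its range is refused whole. The fingers move at their own pace and stop on an object; the grip force is fixed at half the most. Time passes only in rows, so rows that repeat a pose let the fingers close. It gives the time, the measured TCP pose, the force and the opening at its end, in the units of the state.
- ctrl.read_state(): the state, without advancing time (a new reading comes with each control period).
- ctrl.get_image(name): name is "scene" or "top"; returns a dict with "frame" (384x512x3 uint8, red, green, blue), "fx", "fy", "cx", "cy" (pixels), "origin" and "orientation" of the camera in the world. Camera axes: x right, y down, z forward; pixel columns grow to the right and rows downward; lengths in mm; the calibration is good to about 2 mm. A picture is of the moment at which its call begins. There is no depth.
- ctrl.finish_job(): hands the job in, once; it reports no verdict.
Trained networks look in the newest picture that a camera, given by its name, has taken for a name from the list of things; names that differ only in an ending like _2 or _b are one class to them, and where a whole thing is asked for, a point or a joint stands for the part that bears it (a point fixed in the world has none). Each returns a list of dicts, best first, with "confidence" (0 to 1); they miss things now and then, are a little off and sometimes report something else, mostly with a low value. They report only what shows in the picture. A call takes as long as a camera call.
- ctrl.regions_of(camera, thing): "region" (384x512 bool, what is visible of it).
- ctrl.spot_point(camera, thing): "at" ([x, y, z] in mm, in world coordinates, good to about 4 mm: a listed point, or the origin of a listed thing).
The state is a dict: "clock": time; "qpos": joint angles; "qd": joint speeds; "tau": joint torques, N m; "eef_pos": TCP position; "tool_rot": TCP orientation; "force": force on the tool from outside, world axes, zero at the start; "torque": the same for the moment, N m; "width": finger opening in mm.
Only numpy, scipy, OpenCV 4.12 (cv2) and the standard library are available. Lean on these libraries where they do the work, as an engineer would, in place of code of your own. Each camera call takes 0.05 s, during which the arm holds its last target. There are 200 camera calls.

TASK

Two round brass bars lie in the notches of the wooden stock rest. Lift out the thicker one and set it down (do not drop it) in both notches of the V-rest (the pair of dark steel V-blocks on a board), centred along its length, ready for marking out; do not let it fall or roll onto the bench, and leave the thinner bar lying in its place in the wooden rest.

Things in the scene. Friction and masses are not known exactly. Their poses are not given: they have to be found in the camera images.
- thick_bar_center (a point): Centre (half-way along, on the axis) of the thicker of two round brass bars: 24 mm diameter, 130 mm long, 0.4 to 0.6 kg. x runs along the bar; y, z turn as it rolls. It starts level in one of the wooden rest's two places, centre about 59 mm above the bench; its middle hangs free, with about 25 mm of air below it.
- thin_bar_center (a point): Centre (half-way along, on the axis) of the thinner round brass bar: 14 mm diameter, 130 mm long, about 0.17 kg, x along the bar. It lies in the wooden rest's other place, parallel to the thick bar, axes 72 mm apart, centre about 52 mm above the bench. It stays there.
- stock_rest: Wooden stock rest, fixed: base 120 (x) x 146 (y) x 22 mm; end boards 12 mm thick at x = -48 and 48 mm, 140 mm wide, tops 58 mm above the bench, each with open 90-degree V notches 32 mm wide, 16 mm deep at y = -36 and 36 mm. Bars lie along x; a sideways push rolls them out. 84 mm free between the boards. Origin: centre of the underside, z up. Left or right of the V-rest, turned up to 20 degrees.
- v_rest: V-rest, fixed: pale wooden base 136 (x) x 80 (y) x 22 mm; two dark steel V-blocks 16 mm thick at x = -45 and 45 mm, 60 mm wide, tops 64 mm above the bench, each with a 90-degree V notch at y = 0, 40 mm wide, bottom at 44 mm. 74 mm free between the blocks. Seated along x, the thick bar's centre is 61 mm above the origin. Origin: centre of the underside, z up. Turned up to 20 degrees.

How it is judged:
By the outcome, as a careful person would: the job done as asked, in the order asked, and still so for the second after the job is handed in, with the robot touching nothing.
It also fails if it takes over 40 s, if anything falls off the work surface, if the arm or the gripper's body presses on something with over 40 N, if the wrist force passes 120 N, or if a joint passes its speed limit or range.

## Working session

There is one attempt and no reset: what is moved stays moved. The work goes in short steps, Python scripts to look and compute and a shell command to move; the robot and the scene stay as the last step left them, time stands still between calls to the robot, and variables do not carry over. Pictures are saved under pics/ and viewed, about 8 in all and at most 12, crops included, and the job is handed in when it is done.

```bash
mkdir -p pics; ls; cat > h.py <<'E'
import numpy as np, cv2
from scipy.spatial.transform import Rotation as R
from cell import ctrl
def rot(o):
    o=np.array(o); return o if o.shape==(3,3) else R.from_euler('xyz',o).as_matrix()
def proj(im,P):
    p=(np.atleast_2d(P)-im['origin'])@rot(im['orientation']); return np.c_[im['fx']*p[:,0]/p[:,2]+im['cx'],im['fy']*p[:,1]/p[:,2]+im['cy']]
def ray(im,uv,z):
    uv=np.atleast_2d(uv).astype(float); d=np.c_[(uv[:,0]-im['cx'])/im['fx'],(uv[:,1]-im['cy'])/im['fy'],np.ones(len(uv))]@rot(im['orientation']).T
    o=np.array(im['origin']); return o+d*((z-o[2])/d[:,2])[:,None]
def save(im,n): cv2.imwrite(f'pics/{n}.png',im['frame'][:,:,::-1])
E
python3 - <<'E'
from h import *
s=ctrl.read_state(); print({k:np.round(v,3) for k,v in s.items()})
a=ctrl.get_image('scene'); b=ctrl.get_image('top')
for n,i in(('scene',a),('top',b)): print(n,i['fx'],i['cx'],i['cy'],i['origin'],np.array(i['orientation']))
cv2.imwrite('pics/a.png',cv2.resize(np.hstack([a['frame'],b['frame']])[:,:,::-1],(800,300)))
save(b,'top0')
for t in('thick_bar_center','thin_bar_center','stock_rest','v_rest'):
  for c in('scene','top'):
    print(t,c,[(np.round(d['at']),round(d['confidence'],2)) for d in ctrl.spot_point(c,t)][:3])
  for d in ctrl.regions_of('top',t)[:2]:
    m=d['region'].astype(np.uint8); print('  reg',round(d['confidence'],2),cv2.minAreaRect(cv2.findNonZero(m)),m.sum())
E
```

```text
pics
{'clock': np.float64(0.0), 'qpos': array([ 1.146,  0.629,  0.038,  1.518, -0.027,  0.996, -0.02 ]), 'qd': array([ 0.   , -0.002,  0.   , -0.001,  0.   , -0.   , -0.   ]), 'tau': array([ 0.0000e+00, -5.6340e+01,  1.2260e+00, -1.9344e+01,  1.1000e-02,
        1.1000e-02, -0.0000e+00]), 'eef_pos': array([ 228.066, -607.985,  230.4  ]), 'tool_rot': array([ 3.142e+00,  2.000e-03, -1.212e+00]), 'force': array([-0.038,  0.53 ,  0.066]), 'torque': array([0.008, 0.057, 0.031]), 'width': np.float64(85.029)}
scene 480.78944519418786 255.12138685811792 180.1023239470139 [110.75832449 737.27350516 488.4902643 ] [-2.07280572  0.01888068 -2.54151493]
top 413.9121853115907 252.0805553586942 193.4739321017403 [371.53262109 153.99246694 896.82340288] [-2.9527924  -0.02978653 -1.56150264]
thick_bar_center scene [(array([531.,  54.,  55.]), 0.73)]
thick_bar_center top [(array([533.,  52.,  56.]), 0.84)]
  reg 0.84 ((290.64398193359375, 193.70799255371094), (12.61142349243164, 64.30931091308594), 10.304845809936523) 764
thin_bar_center scene [(array([521., -20.,  46.]), 0.66)]
thin_bar_center top [(array([516., -17.,  56.]), 0.95)]
  reg 0.9 ((323.9169616699219, 201.8900146484375), (7.879834175109863, 62.964508056640625), 10.68491268157959) 454
stock_rest scene [(array([524.,  19.,   0.]), 0.68)]
stock_rest top [(array([519.,  17.,  -0.]), 0.71)]
  reg 0.79 ((305.3926696777344, 202.33413696289062), (71.44943237304688, 57.76019287109375), 12.094757080078125) 2460
v_rest scene [(array([495., 295.,   1.]), 0.66)]
v_rest top [(array([496., 298.,   4.]), 0.92)]
  reg 0.58 ((173.66372680664062, 212.95578002929688), (62.79395294189453, 40.44356155395508), 86.18592071533203) 2348
```

View pics/top0.png

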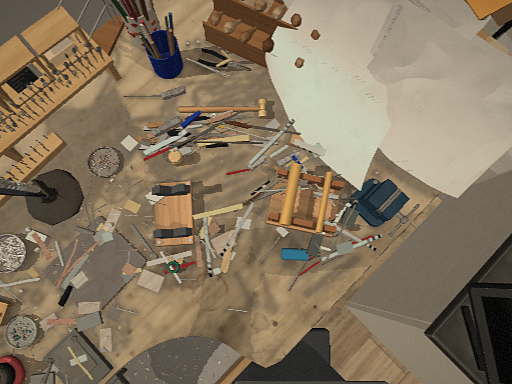

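View pics/a.png

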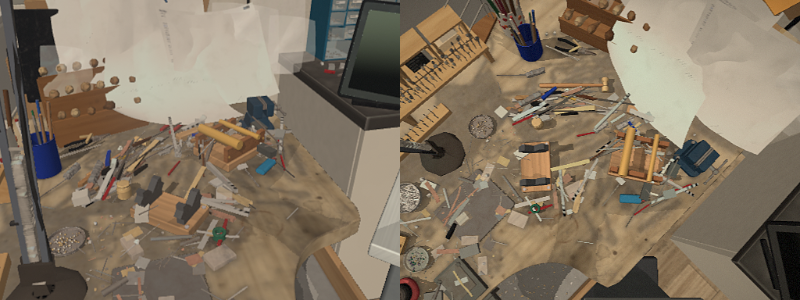

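```bash
python3 - <<'E'
from h import *
from scipy.optimize import least_squares
ims={c:ctrl.get_image(c) for c in('scene','top')}
def axis(c,t,z):
    r=ctrl.regions_of(c,t)
    if not r: return None
    p=cv2.findNonZero(r[0]['region'].astype(np.uint8)); (cc,wh,a)=cv2.minAreaRect(p)
    b=cv2.boxPoints((cc,wh,a)); W=ray(ims[c],b,z)
    e=[b[i]-b[i-1] for i in range(4)]; k=0 if np.hypot(*e[1])<np.hypot(*e[2]) else 1
    s=[(W[0]+W[1])/2,(W[2]+W[3])/2] if np.hypot(*(b[0]-b[1]))<np.hypot(*(b[1]-b[2])) else [(W[1]+W[2])/2,(W[3]+W[0])/2]
    d=s[1]-s[0]; d=d*np.sign(d[0]); return np.round((s[0]+s[1])/2,1),round(np.degrees(np.arctan2(d[1],d[0])),1),round(np.hypot(*d[:2]),1)
for c in ims:
    for t,z in(('thick_bar_center',59),('thin_bar_center',52)): print(c,t,axis(c,t,z))
# v_rest: fit box mask by IoU
def boxes():
    B=[(0,0,11,136,80,22)]
    return B
def mask(im,x,y,yaw):
    m=np.zeros((384,512),np.uint8); 
    for cx,cz,lx,ly,lz in((0,11,136,80,22),(-45,43,16,60,42),(45,43,16,60,42)):
        P=np.array([[cx+i*lx/2,j*ly/2,cz+k*lz/2] for i in(-1,1) for j in(-1,1) for k in(-1,1)])@R.from_euler('z',yaw,degrees=True).as_matrix().T+[x,y,0]
        cv2.fillConvexPoly(m,cv2.convexHull((proj(im,P)*16).astype(np.int32)),1,shift=4)
    return m>0
from scipy.optimize import minimize
M={c:ctrl.regions_of(c,'v_rest') for c in ims}
for cs in(['top'],['scene'],['top','scene']):
    def cost(p): return sum(1-(mask(ims[c],*p)&M[c][0]['region']).sum()/(mask(ims[c],*p)|M[c][0]['region']).sum() for c in cs)
    best=min((minimize(cost,[496,297,y0],method='Nelder-Mead',options=dict(initial_simplex=[[496,297,y0],[504,297,y0],[496,305,y0],[496,297,y0+6]])) for y0 in(-16,-8,0,8,16)),key=lambda r:r.fun)
    print('v_rest',cs,np.round(best.x,1),round(best.fun,3))
# proposals for furniture
for n,uv in(('cab corner',(440,195)),('cab low',(345,300)),('monitor L',(430,330)),('monitor T',(512,240)),('vise',(380,180))):
    print(n,[np.round(ray(ims['top'],uv,z)[0]) for z in(0,100,300)])
cv2.imwrite('pics/b.png',cv2.resize(ims['scene']['frame'][:,:,::-1],(768,576),interpolation=cv2.INTER_CUBIC))
E
```

```text
scene thick_bar_center (array([533.2,  49.5,  59. ]), np.float64(-12.1), np.float64(145.3))
scene thin_bar_center (array([517.5, -18.8,  52. ]), np.float64(-10.6), np.float64(135.3))
top thick_bar_center (array([532.3,  50.6,  59. ]), np.float64(-11.6), np.float64(132.6))
top thin_bar_center (array([519.4, -19.9,  52. ]), np.float64(-12.0), np.float64(128.9))
v_rest ['top'] [493.9 296.1   5.5] 0.059
v_rest ['scene'] [496.  293.7   3.6] 0.172
v_rest ['top', 'scene'] [494.3 295.8   4.9] 0.238
cab corner [array([ 546., -292.,    0.]), array([ 527., -242.,  100.]), array([ 488., -142.,  300.])]
cab low [array([317., -70.,   0.]), array([323., -45., 100.]), array([335.,   5., 300.])]
monitor L [array([ 257., -248.,    0.]), array([ 269., -203.,  100.]), array([ 295., -113.,  300.])]
monitor T [array([ 448., -445.,    0.]), array([ 439., -378.,  100.]), array([ 422., -244.,  300.])]
vise [array([ 578., -158.,    0.]), array([ 555., -123.,  100.]), array([509., -53., 300.])]
```

View pics/b.png

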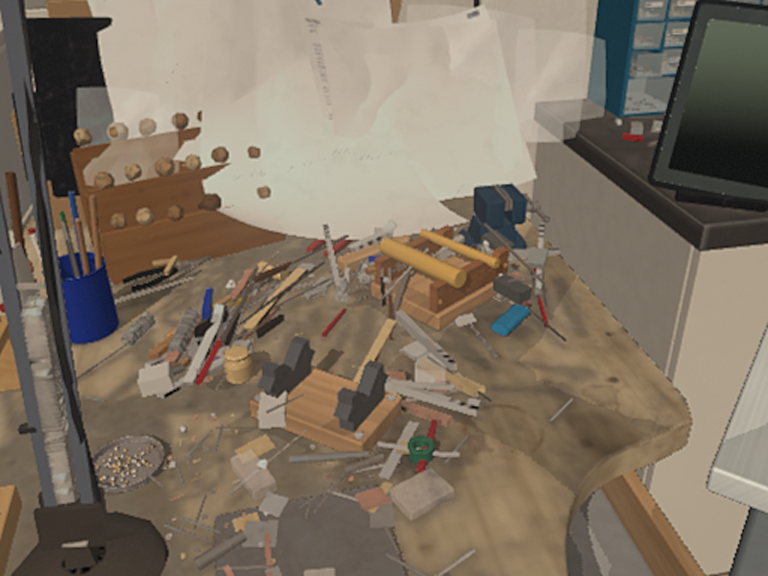

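```bash
python3 - <<'E'
from h import *
ims={c:ctrl.get_image(c) for c in('scene','top')}
def both(uv,n):
    print(n,[np.round(ray(ims['scene'],uv,z)[0]) for z in(100,150,200,250,300)])
both((467,163),'counter near corner sc'); both((358,68),'counter far corner sc'); both((437,125),'monitor base L');both((460,5),'monitor top')
for uv in((425,330),(512,237)): print('top',uv,[np.round(ray(ims['top'],uv,z)[0]) for z in(100,150,200,250,300)])
# where start TCP etc. project
print(proj(ims['scene'],[[228,-608,231],[228,-608,0],[0,0,0]]),proj(ims['top'],[[228,-608,231],[0,0,0]]))
E
```

```text
counter near corner sc [array([236., -95., 100.]), array([220.,  12., 150.]), array([204., 119., 200.]), array([188., 226., 250.]), array([172., 334., 300.])]
counter far corner sc [array([ 645., -555.,  100.]), array([ 576., -389.,  150.]), array([ 507., -222.,  200.]), array([439., -56., 250.]), array([370., 110., 300.])]
monitor base L [array([ 331., -243.,  100.]), array([ 303., -117.,  150.]), array([274.,   9., 200.]), array([246., 136., 250.]), array([218., 262., 300.])]
monitor top [array([  671., -1793.,   100.]), array([  599., -1468.,   150.]), array([  526., -1142.,   200.]), array([ 454., -816.,  250.]), array([ 382., -491.,  300.])]
top (425, 330) [array([ 269., -194.,  100.]), array([ 276., -172.,  150.]), array([ 282., -150.,  200.]), array([ 289., -128.,  250.]), array([ 295., -106.,  300.])]
top (512, 237) [array([ 445., -378.,  100.]), array([ 440., -345.,  150.]), array([ 436., -312.,  200.]), array([ 431., -278.,  250.]), array([ 426., -245.,  300.])]
[[534.46475531  33.087838  ]
 [511.49547712 123.28963141]
 [605.64980135 286.606604  ]] [[725.28028548 370.55190898]
 [314.94003154 465.41992781]]
```

```bash
python3 -m creep '[{"hand":1,"travel":[0,0,-5],"angular":[0,0,0]},{"hand":1,"travel":[0,0,-10],"angular":[0,0,0]},{"hand":1,"travel":[0,0,-15],"angular":[0,0,0]},{"hand":1,"travel":[-3,0,-20],"angular":[0,0,0]},{"hand":1,"travel":[-6,0,-25],"angular":[0,0,0]},{"hand":1,"travel":[-10,0,-25],"angular":[0,0,0]},{"hand":1,"travel":[-13,0,-25],"angular":[0,0,0]},{"hand":1,"travel":[-13,0,-25],"angular":[0,0,0]},{"hand":1,"travel":[-13,0,-25],"angular":[0,0,0]}]'
python3 -c "
from h import *
s=ctrl.read_state();print(s['qpos'],s['eef_pos'],s['tool_rot'])
T=rot(s['tool_rot']);print(T.T@(np.array([520,40,300])-s['eef_pos'])/10)
a=ctrl.get_image('scene');b=ctrl.get_image('top')
cv2.imwrite('pics/c.png',cv2.resize(np.hstack([a['frame'],b['frame']])[:,:,::-1],(800,300)))"
```

```text
clock: 2.1
eef_pos: [182.6, -486.8, 482.0]
tool_rot: [-3.141, -0.002, -1.212]
force: [0.4, -0.5, -1.0]
width: 85.2
[ 1.12198512  0.25140888  0.04929179  1.44045351 -0.01247225  1.44835402
 -0.04068585] [ 182.60112821 -486.75758157  481.99324108] [-3.14140070e+00 -1.67160857e-03 -1.21191844e+00]
[-37.49998345 -50.08786954  18.14627921]
```

View pics/c.png

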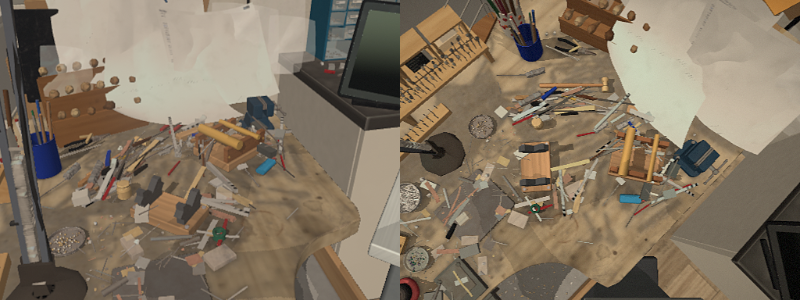

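```bash
python3 -m creep '[{"hand":1,"travel":[-2.1,-2.8,0],"angular":[0,0,-8]},{"hand":1,"travel":[-4.2,-5.6,0],"angular":[0,0,-16]},{"hand":1,"travel":[-6.3,-8.4,0],"angular":[0,0,-24]},{"hand":1,"travel":[-8.4,-11.2,0],"angular":[0,0,-32]},{"hand":1,"travel":[-10.5,-14,0],"angular":[0,0,-40]},{"hand":1,"travel":[-12.6,-16.8,0],"angular":[0,0,-48]},{"hand":1,"travel":[-14.7,-19.6,0],"angular":[0,0,-56]},{"hand":1,"travel":[-16.8,-22.4,0],"angular":[0,0,-64]},{"hand":1,"travel":[-18.9,-25.2,0],"angular":[0,0,-72]},{"hand":1,"travel":[-21,-28,0],"angular":[0,0,-80]},{"hand":1,"travel":[-23.1,-30.8,0],"angular":[0,0,-88]},{"hand":1,"travel":[-25.2,-33.6,0],"angular":[0,0,-96]},{"hand":1,"travel":[-27.3,-36.4,0],"angular":[0,0,-104]},{"hand":1,"travel":[-29.4,-39.2,0],"angular":[0,0,-112]},{"hand":1,"travel":[-31.5,-42,0],"angular":[0,0,-120]},{"hand":1,"travel":[-33.6,-44.8,0],"angular":[0,0,-128]},{"hand":1,"travel":[-35.5,-47.5,0],"angular":[0,0,-136]},{"hand":1,"travel":[-37.5,-50,2],"angular":[0,0,-142]},{"hand":1,"travel":[-37.5,-50,5],"angular":[0,0,-147.6]},{"hand":1,"travel":[-37.5,-50,8],"angular":[0,0,-147.6]}]'
cat > go.py <<'E'
import sys
from h import *
x,y,z,yaw=map(float,sys.argv[1:5]); s=ctrl.read_state(); T=rot(s['tool_rot'])
D=R.from_euler('xyz',[180,0,yaw],degrees=True).as_matrix()
print('q',np.round(s['qpos'],2),'travel cm',np.round(T.T@(np.array([x,y,z])-s['eef_pos'])/10,2),'ang',np.round(R.from_matrix(T.T@D).as_rotvec(degrees=True),1))
E
python3 go.py 532.5 50.2 170 78.2
```

```text
clock: 4.2
eef_pos: [520.7, 40.5, 399.0]
tool_rot: [-3.14, -0.002, 1.368]
force: [0.5, -0.8, -1.0]
width: 85.4
q [ 0.37  0.35 -0.71  1.59  0.23  1.28  0.99] travel cm [ 1.13  0.99 22.9 ] ang [-0.1 -0.1  0.2]
```

```bash
python3 -m creep '[{"hand":0.65,"travel":[0.5,0.5,4.5],"angular":[0,0,0]},{"hand":0.65,"travel":[1.1,1,9],"angular":[0,0,0]},{"hand":0.65,"travel":[1.1,1,13.5],"angular":[0,0,0]},{"hand":0.65,"travel":[1.1,1,18],"angular":[0,0,0]},{"hand":0.65,"travel":[1.1,1,22],"angular":[0,0,0]},{"hand":0.65,"travel":[1.1,1,25.5],"angular":[0,0,0]},{"hand":0.65,"travel":[1.1,1,25.5],"angular":[0,0,0]},{"hand":0.65,"travel":[1.1,1,25.5],"angular":[0,0,0]}]'
python3 go.py 532.5 50.2 40 78.2
python3 - <<'E'
from h import *
a=ctrl.get_image('scene');b=ctrl.get_image('top')
f=lambda im,r,c:cv2.resize(im['frame'][r:r+150,c:c+200,::-1],(400,300),interpolation=cv2.INTER_CUBIC)
cv2.imwrite('pics/d.png',np.hstack([f(a,100,200),f(b,120,200)]))
E
```

```text
clock: 5.0
eef_pos: [533.0, 50.3, 143.5]
tool_rot: [-3.139, -0.003, 1.368]
force: [0.7, -0.6, 0.5]
width: 55.7
q [ 0.22  0.64 -0.56  1.91  0.49  0.73  0.74] travel cm [-0.06 -0.02 10.35] ang [-0.2 -0.2  0.2]
```

View pics/d.png

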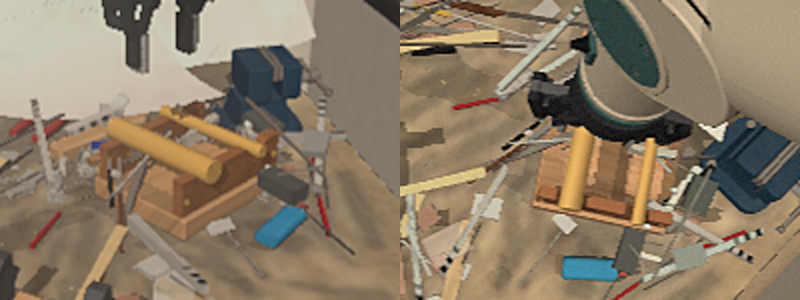

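```bash
python3 -m creep '[{"hand":0.65,"travel":[0,0,3],"angular":[0,0,0]},{"hand":0.65,"travel":[0,0,5.5],"angular":[0,0,0]},{"hand":0.65,"travel":[0,0,7.5],"angular":[0,0,0]},{"hand":0.65,"travel":[0,0,9.2],"angular":[0,0,0]},{"hand":0.65,"travel":[0,0,10.3],"angular":[0,0,0]},{"hand":0.65,"travel":[0,0,10.3],"angular":[0,0,0]},{"hand":0.65,"travel":[0,0,10.3],"angular":[0,0,0]}]'
python3 - <<'E'
from h import *
a=ctrl.get_image('scene');b=ctrl.get_image('top')
f=lambda im,r,c:cv2.resize(im['frame'][r:r+150,c:c+200,::-1],(400,300),interpolation=cv2.INTER_CUBIC)
cv2.imwrite('pics/e.png',np.hstack([f(a,100,200),f(b,120,200)]))
E
```

```text
clock: 5.8
eef_pos: [535.4, 51.1, 43.6]
tool_rot: [3.138, -0.005, 1.368]
force: [0.5, -0.4, -0.5]
width: 55.5
```

View pics/e.png

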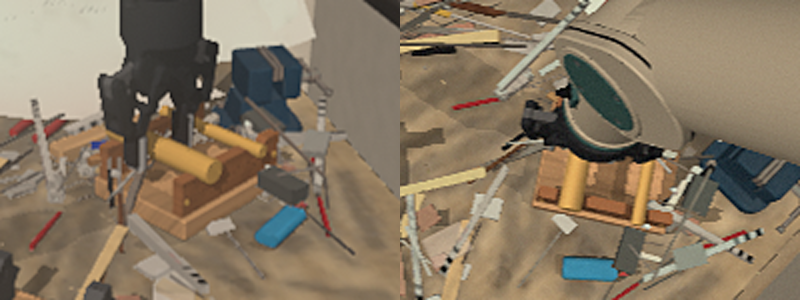

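```bash
python3 -m creep '[{"hand":0.65,"travel":[0,-0.3,0.4],"angular":[0,0,0]},{"hand":0.65,"travel":[0,-0.3,0.4],"angular":[0,0,0]},{"hand":0.4,"travel":[0,-0.3,0.4],"angular":[0,0,0]},{"hand":0.4,"travel":[0,-0.3,0.4],"angular":[0,0,0]},{"hand":0.3,"travel":[0,-0.3,0.4],"angular":[0,0,0]},{"hand":0,"travel":[0,-0.3,0.4],"angular":[0,0,0]},{"hand":0,"travel":[0,-0.3,0.4],"angular":[0,0,0]},{"hand":0,"travel":[0,-0.3,0.4],"angular":[0,0,0]},{"hand":0,"travel":[0,-0.3,0.4],"angular":[0,0,0]},{"hand":0,"travel":[0,-0.3,0.4],"angular":[0,0,0]},{"hand":0,"travel":[0,-0.3,0.4],"angular":[0,0,0]}]'
```

```text
clock: 7.0
eef_pos: [532.7, 52.2, 39.9]
tool_rot: [3.138, -0.006, 1.368]
force: [-1.1, 2.1, 4.4]
width: 22.4
```

```bash
python3 -m creep '[{"hand":0,"travel":[0,0,-0.5],"angular":[0,0,0]},{"hand":0,"travel":[0,0,-1.5],"angular":[0,0,0]},{"hand":0,"travel":[0,0,-3],"angular":[0,0,0]},{"hand":0,"travel":[0,0,-5],"angular":[0,0,0]},{"hand":0,"travel":[0,0,-8],"angular":[0,0,0]},{"hand":0,"travel":[0,0,-11],"angular":[0,0,0]},{"hand":0,"travel":[0,0,-13],"angular":[0,0,0]},{"hand":0,"travel":[0,0,-13],"angular":[0,0,0]},{"hand":0,"travel":[0,0,-13],"angular":[0,0,0]}]'
python3 - <<'E'
from h import *
a=ctrl.get_image('scene');b=ctrl.get_image('top')
f=lambda im,r,c:cv2.resize(im['frame'][r:r+150,c:c+200,::-1],(400,300),interpolation=cv2.INTER_CUBIC)
cv2.imwrite('pics/f.png',np.hstack([f(a,60,200),f(b,120,200)]))
E
python3 go.py 495 295.5 169.9 95
```

```text
clock: 7.9
eef_pos: [531.3, 50.6, 169.4]
tool_rot: [3.139, -0.004, 1.367]
force: [0.6, -1.1, -7.2]
width: 22.3
q [ 0.24  0.61 -0.59  1.9   0.47  0.77  0.76] travel cm [23.25 -8.44 -0.06] ang [  0.1  -0.2 -16.6]
```

View pics/f.png

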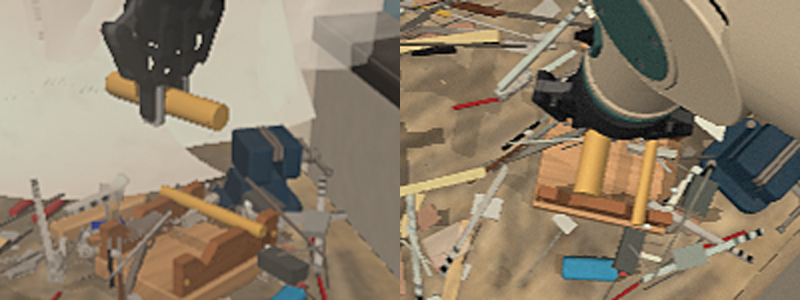

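```bash
python3 -m creep '[{"hand":0,"travel":[1.5,-0.5,0],"angular":[0,0,-1]},{"hand":0,"travel":[4,-1.5,0],"angular":[0,0,-3]},{"hand":0,"travel":[7,-2.6,0],"angular":[0,0,-5]},{"hand":0,"travel":[10,-3.7,0],"angular":[0,0,-7]},{"hand":0,"travel":[13,-4.8,0],"angular":[0,0,-9]},{"hand":0,"travel":[16,-5.9,0],"angular":[0,0,-12]},{"hand":0,"travel":[19,-7,0],"angular":[0,0,-14.6]},{"hand":0,"travel":[21.5,-7.8,0],"angular":[0,0,-16.6]},{"hand":0,"travel":[23.2,-8.4,0],"angular":[0,0,-16.6]},{"hand":0,"travel":[23.2,-8.4,0],"angular":[0,0,-16.6]},{"hand":0,"travel":[23.2,-8.4,0],"angular":[0,0,-16.6]},{"hand":0,"travel":[23.2,-8.4,0],"angular":[0,0,-16.6]}]'
python3 - <<'E'
from h import *
s=ctrl.read_state(); T=rot(s['tool_rot']); g=s['eef_pos']-T[:,2]*ctrl.grip_depth
a=ctrl.get_image('scene')
print('spot',[(np.round(d['at'],1),d['confidence']) for d in ctrl.spot_point('scene','thick_bar_center')],'grasp',np.round(g,1))
r=ctrl.regions_of('scene','thick_bar_center'); m=r[0]['region']; print(m.sum(),r[0]['confidence'])
# fit: shift along tool y, tilt about tool x, vs silhouette of cylinder
def cyl(p):
    c=g+T[:,1]*p[0]+T[:,2]*p[1]; ax=R.from_rotvec(T[:,0]*np.radians(p[2])).apply(T[:,1]); n=np.cross(ax,T[:,0])
    th=np.linspace(0,2*np.pi,24)
    P=np.array([c+ax*e*65+12*(np.cos(t)*T[:,0]+np.sin(t)*n) for e in(-1,1) for t in th])
    k=np.zeros(m.shape,np.uint8); cv2.fillConvexPoly(k,cv2.convexHull((proj(a,P)*16).astype(np.int32)),1,shift=4); return k>0
from scipy.optimize import minimize
cost=lambda p:(cyl(p)^m).sum()
b=min((minimize(cost,x0,method='Nelder-Mead',options=dict(initial_simplex=np.array(x0)+np.array([[0,0,0],[4,0,0],[0,4,0],[0,0,4]]))) for x0 in([0,0,0],[-4,-3,-3],[4,3,3])),key=lambda r:r.fun)
print('shift along tool y, z, tilt',np.round(b.x,1),b.fun)
v=a['frame'].copy(); cs,_=cv2.findContours(cyl(b.x).astype(np.uint8),0,2); cv2.drawContours(v,cs,-1,(255,0,0),1)
t=ctrl.get_image('top')['frame']
f=lambda im,r0,c0:cv2.resize(im[r0:r0+180,c0:c0+180,::-1],(400,400),interpolation=cv2.INTER_NEAREST)
cv2.imwrite('pics/g.png',np.hstack([f(v,130,150),f(t,110,100)]))
E
python3 go.py 494.5 295.5 42 95
```

```text
clock: 9.2
eef_pos: [494.9, 293.8, 168.4]
tool_rot: [3.141, -0.002, 1.657]
force: [-1.0, 0.0, -5.9]
width: 22.5
spot [(array([495. , 297.1, 183.6]), 0.77)] grasp [494.9 293.7 187.1]
1085 0.75
shift along tool y, z, tilt [-0.6  0.2  0.7] 553.0
q [-0.18  0.67 -0.64  1.78  0.51  0.86  0.59] travel cm [ 0.11 -0.11 12.71] ang [ 0.1 -0.2 -0.1]
```

View pics/g.png

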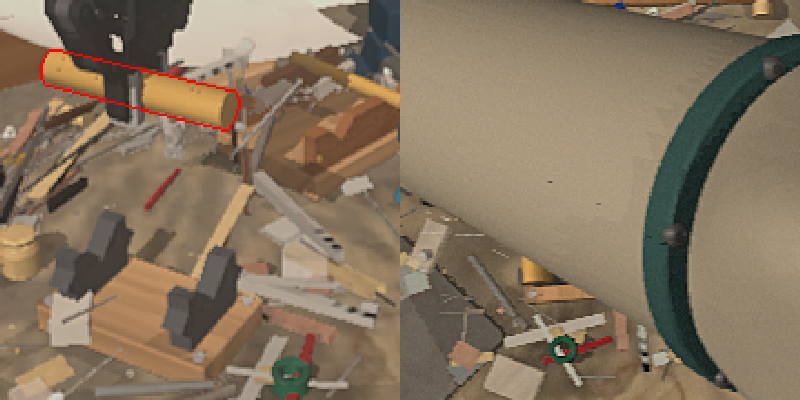

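```bash
python3 -m creep '[{"hand":0,"travel":[0.1,0,1.5],"angular":[0,0,0]},{"hand":0,"travel":[0.2,0,4],"angular":[0,0,0]},{"hand":0,"travel":[0.2,0,7],"angular":[0,0,0]},{"hand":0,"travel":[0.2,0,9.5],"angular":[0,0,0]},{"hand":0,"travel":[0.2,0,11],"angular":[0,0,0]},{"hand":0,"travel":[0.2,0,11.5],"angular":[0,0,0]},{"hand":0,"travel":[0.2,0,11.5],"angular":[0,0,0]},{"hand":0,"travel":[0.2,0,11.5],"angular":[0,0,0]}]'
python3 - <<'E'
from h import *
a=ctrl.get_image('scene')['frame']
cv2.imwrite('pics/i.png',cv2.resize(a[200:320,150:310,::-1],(800,600),interpolation=cv2.INTER_CUBIC))
E
python3 go.py 494.5 296 42 95
```

```text
clock: 10.2
eef_pos: [496.2, 297.1, 55.1]
tool_rot: [3.138, -0.004, 1.656]
force: [1.0, 0.2, -4.6]
width: 22.2
q [-0.26  0.82 -0.52  1.85  0.65  0.64  0.47] travel cm [-0.1  -0.19  1.33] ang [ 0.2 -0.3 -0.1]
```

View pics/i.png

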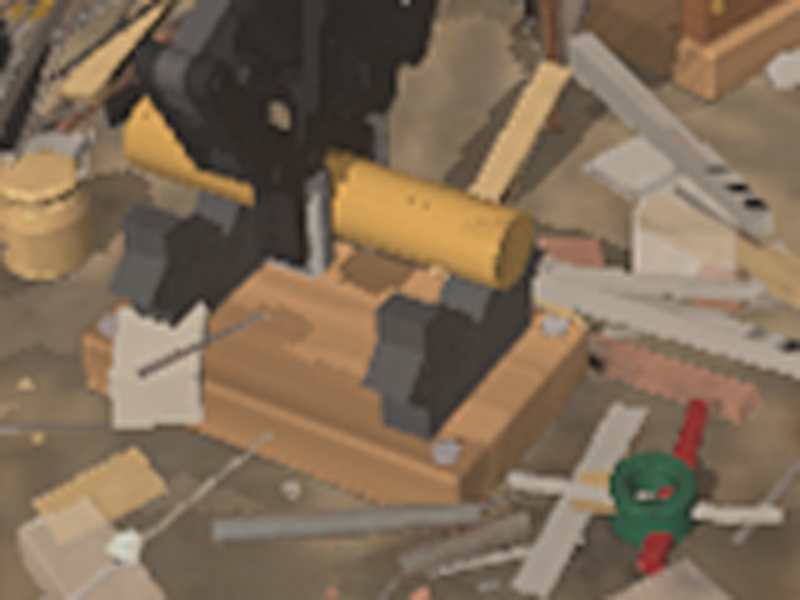

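```bash
python3 -m creep '[{"hand":0,"travel":[-0.1,-0.2,0.3],"angular":[0,0,0]},{"hand":0,"travel":[-0.1,-0.2,0.6],"angular":[0,0,0]},{"hand":0,"travel":[-0.1,-0.2,0.9],"angular":[0,0,0]},{"hand":0,"travel":[-0.1,-0.2,1.1],"angular":[0,0,0]},{"hand":0,"travel":[-0.1,-0.2,1.2],"angular":[0,0,0]},{"hand":0,"travel":[-0.1,-0.2,1.2],"angular":[0,0,0]},{"hand":0,"travel":[-0.1,-0.2,1.2],"angular":[0,0,0]}]'
python3 - <<'E'
from h import *
a=ctrl.get_image('scene')['frame']
cv2.imwrite('pics/j.png',cv2.resize(a[200:320,150:310,::-1],(800,600),interpolation=cv2.INTER_CUBIC))
E
python3 go.py 494.5 296 42 95
```

```text
clock: 10.95
eef_pos: [494.4, 296.3, 43.3]
tool_rot: [3.138, -0.005, 1.656]
force: [-0.8, 0.2, -5.4]
width: 22.5
q [-0.27  0.84 -0.5   1.86  0.67  0.61  0.46] travel cm [-0.02  0.01  0.13] ang [ 0.2 -0.3 -0.1]
```

View pics/j.png

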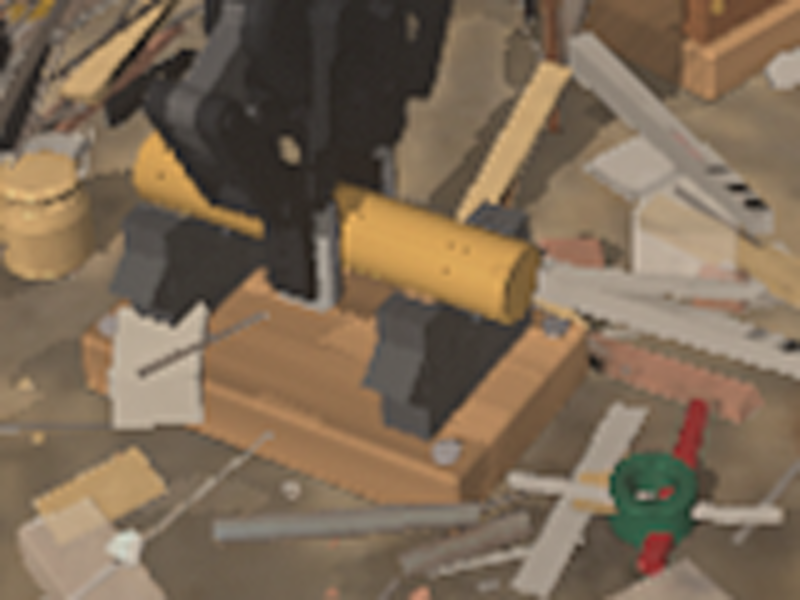

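```bash
python3 -m creep '[{"hand":0,"travel":[0,0,0.1],"angular":[0,0,0]},{"hand":0,"travel":[0,0,0.15],"angular":[0,0,0]},{"hand":0,"travel":[0,0,0.2],"angular":[0,0,0]},{"hand":0,"travel":[0,0,0.2],"angular":[0,0,0]}]'
```

```text
clock: 11.4
eef_pos: [494.7, 297.2, 42.1]
tool_rot: [3.137, -0.006, 1.656]
force: [-0.9, 1.6, 4.1]
width: 22.2
```

```bash
python3 -m creep '[{"hand":0,"travel":[0,0,0.1],"angular":[0,0,0]},{"hand":0,"travel":[0,0,0.1],"angular":[0,0,0]},{"hand":0,"travel":[0,0,0.1],"angular":[0,0,0]}]'
```

```text
clock: 11.7
eef_pos: [494.7, 297.3, 42.0]
tool_rot: [3.136, -0.006, 1.656]
force: [-3.0, -0.1, 7.2]
width: 22.5
```

```bash
python3 -m creep '[{"hand":0.27,"travel":[0,0,0],"angular":[0,0,0]},{"hand":0.3,"travel":[0,0,0],"angular":[0,0,0]},{"hand":0.35,"travel":[0,0,0],"angular":[0,0,0]},{"hand":0.45,"travel":[0,0,0],"angular":[0,0,0]},{"hand":0.6,"travel":[0,0,0],"angular":[0,0,0]},{"hand":0.6,"travel":[0,0,0],"angular":[0,0,0]},{"hand":0.6,"travel":[0,0,0],"angular":[0,0,0]},{"hand":0.6,"travel":[0,0,0],"angular":[0,0,0]}]'
python3 - <<'E'
from h import *
a=ctrl.get_image('scene')['frame']
cv2.imwrite('pics/k.png',cv2.resize(a[200:320,150:310,::-1],(800,600),interpolation=cv2.INTER_CUBIC))
E
```

```text
clock: 12.5
eef_pos: [494.7, 297.3, 41.9]
tool_rot: [3.136, -0.006, 1.656]
force: [-0.1, -0.3, -0.3]
width: 51.1
```

View pics/k.png

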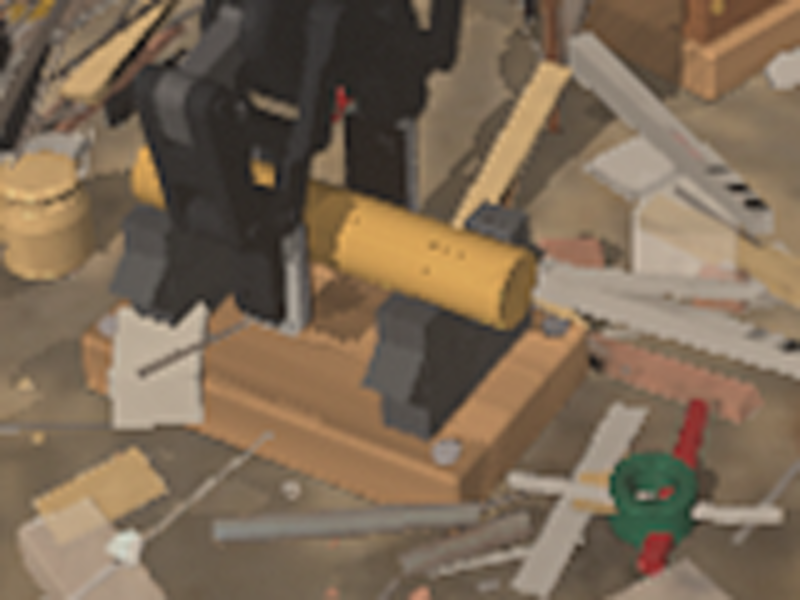

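```bash
python3 -m creep '[{"hand":0.6,"travel":[0,0,-1.5],"angular":[0,0,0]},{"hand":0.6,"travel":[0,0,-4],"angular":[0,0,0]},{"hand":0.6,"travel":[0,0,-8],"angular":[0,0,0]},{"hand":0.6,"travel":[0,0,-12],"angular":[0,0,0]},{"hand":0.6,"travel":[0,0,-16],"angular":[0,0,0]},{"hand":0.6,"travel":[0,0,-20],"angular":[0,0,0]},{"hand":0.6,"travel":[-3,-1,-24],"angular":[0,0,0]},{"hand":0.6,"travel":[-7,-3,-26],"angular":[0,0,0]},{"hand":0.6,"travel":[-11,-5,-26],"angular":[0,0,0]},{"hand":0.6,"travel":[-15,-6,-26],"angular":[0,0,0]},{"hand":0.6,"travel":[-19,-6,-26],"angular":[0,0,0]},{"hand":0.6,"travel":[-23,-6,-26],"angular":[0,0,0]},{"hand":0.6,"travel":[-27,-6,-26],"angular":[0,0,0]},{"hand":0.6,"travel":[-30,-6,-26],"angular":[0,0,0]},{"hand":0.6,"travel":[-30,-6,-26],"angular":[0,0,0]},{"hand":0.6,"travel":[-30,-6,-26],"angular":[0,0,0]}]'
python3 - <<'E'
from h import *
a=ctrl.get_image('scene');b=ctrl.get_image('top')
for c in('scene','top'):
  for t in('thick_bar_center','thin_bar_center','v_rest'): print(c,t,[(np.round(d['at'],1),round(d['confidence'],2)) for d in ctrl.spot_point(c,t)][:2])
for c,im in(('scene',a),('top',b)):
  m=np.zeros((384,512),bool)
  for d in ctrl.regions_of(c,'thick_bar_center')[:1]: m=d['region']
  if not m.any(): continue
  def cyl(p):
    ax=np.array([np.cos(np.radians(p[2])),np.sin(np.radians(p[2])),0]);n=np.array([-ax[1],ax[0],0]);cc=np.array([p[0],p[1],61])
    P=np.array([cc+ax*e*65+12*(np.cos(t)*n+np.sin(t)*np.array([0,0,1])) for e in(-1,1) for t in np.linspace(0,6.28,24)])
    k=np.zeros(m.shape,np.uint8);cv2.fillConvexPoly(k,cv2.convexHull((proj(im,P)*16).astype(np.int32)),1,shift=4);return k>0
  from scipy.optimize import minimize
  r=minimize(lambda p:(cyl(p)^m).sum(),[494,296,5],method='Nelder-Mead',options=dict(initial_simplex=[[494,296,5],[500,296,5],[494,302,5],[494,296,9]]))
  print(c,'bar fit',np.round(r.x,1),r.fun,m.sum())
f=lambda im,r,c:cv2.resize(im['frame'][r:r+180,c:c+240,::-1],(400,300),interpolation=cv2.INTER_CUBIC)
cv2.imwrite('pics/l.png',np.hstack([f(a,140,140),f(b,120,110)]))
E
```

```text
clock: 14.15
eef_pos: [459.0, -8.3, 300.5]
tool_rot: [3.135, -0.006, 1.655]
force: [1.0, 0.7, 0.4]
width: 50.9
scene thick_bar_center [(array([494.1, 299.1,  59.5]), 0.61)]
scene thin_bar_center []
scene v_rest [(array([496.7, 297.8,   1.6]), 0.68)]
top thick_bar_center [(array([492.6, 297.2,  54.8]), 0.73)]
top thin_bar_center [(array([514.7, -16.9,  57.5]), 0.72)]
top v_rest [(array([498.8, 297.9,   3.5]), 0.61)]
scene bar fit [492.1 296.    4.9] 135.0 1290
top bar fit [494.7 295.7   4.1] 98.0 755
```

View pics/l.png

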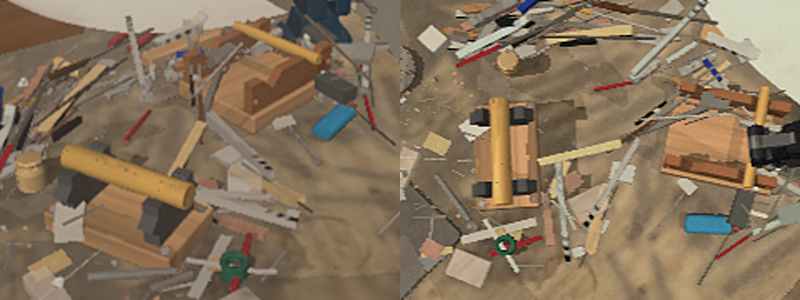

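```bash
python3 -c "
from cell import ctrl
print(ctrl.finish_job())"
```

```text
the job is handed in; nothing more can be done
None
```

The thick bar is in both notches of the V-rest and the job is handed in. I lifted it out of the wooden rest, lowered it onto the V-blocks until the wrist force showed contact, and only then opened the gripper. The robot clock was about 14 s of the 40 s allowed.

**Position:** In the top camera the bar's fitted centre is (494.7, 295.7), against (493.9, 296.1) for the V-rest, so it is about 1 mm off centre along its length. The bar's angle there is 4.1°, against 5.5° for the rest.

**Other checks:** The last pictures show the bar lying in both notches, the thin bar still in its place, and the gripper clear at about 300 mm above the bench.

**Disagreements:**
- The scene camera's fit of the bar is less tight and puts the centre at x = 492.1, about 2 mm from its earlier fit of the rest together with the top camera.
- The networks' point estimates of bar and rest differ by 3–6 mm, which is near their stated error of about 4 mm each.
- In the last check the network did not report the thin bar in the scene camera. It did find it from the top, about where it was at the start, and it shows in both pictures.

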